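# Load the rocking balance level with the two large weights

### The job

Check the rocking balance with the matching pair: take the two largest of the steel weights from the worktop and stand one upright in the middle of each round rubber pad of the pivoting tray, so that the tray is loaded on both sides and stays level.

Things in the scene. Friction and masses are not known exactly. Their poses are not given: they have to be found in the camera images.
- weight_a (a point): Steel cylinder weight with a knob, one of the two largest (alike, interchangeable): 30 mm across, 45 mm high, straight body to about 28 mm, 0.2 kg. Starts upright on the worktop in the row in front of the tray, among smaller weights (24 x 37, 19 x 29 mm) and a white vial (22 x 52 mm) that are not wanted. Site: its centre, 22.5 mm above its underside; z up through the knob.
- weight_b (a point): Steel cylinder weight with a knob, one of the two largest (alike, interchangeable): 30 mm across, 45 mm high, straight body to about 28 mm, 0.2 kg. Starts upright on the worktop in the row in front of the tray, among smaller weights (24 x 37, 19 x 29 mm) and a white vial (22 x 52 mm) that are not wanted. Site: its centre, 22.5 mm above its underside; z up through the knob.
- pad_left (a point): Centre of the top face of the round black rubber pad (70 mm across) at the tray's left (+y) end. Moves with the tray; z = tray normal, y = along the tray. The tray, a metal plate 96 x 300 mm with an edge 1 mm above the pads, runs left to right (yaw within 17 degrees) on a pivot at its middle, 105 mm from each pad; its stand is fixed. Pad tops are 46 mm above the worktop when level.
- pad_right (a point): The same at the tray's right (-y) end: centre of the top face of its rubber pad, axes alike. The pivot (along x) is spring-centred: empty, the tray is level; one large weight on one pad tips it 7 degrees to its stop (that pad 13 mm lower, the other 13 mm higher); equal weights on both pads bring it back level. A small spirit level lies at the middle.
Things that resemble listed ones, but are neither listed nor needed, are in the scene too. Leave any red look-alike of the part that bears weight_b alone. What is shaped like the part that bears weight_a but brown is not meant.

How it is judged:
At the end, for the whole second after the job is handed in: One of the two large weights stands upright (within 10 degrees) on each pad, its centre within 20 mm of the pad's centre seen from above, and the tray is level within 5 degrees; both are released and at rest for a second (((horizontal distance between weight_a and pad_left below 0.02 m and z of weight_a in the frame of pad_left between 0.015 and 0.03 m and angle between each of weight_a, weight_b's own z axis and vertical below 0.17 rad and horizontal distance between weight_b and pad_right below 0.02 m and z of weight_b in the frame of pad_right between 0.015 and 0.03 m) or (horizontal distance between weight_b and pad_left below 0.02 m and z of weight_b in the frame of pad_left between 0.015 and 0.03 m and angle between each of weight_b, weight_a's own z axis and vertical below 0.17 rad and horizontal distance between weight_a and pad_right below 0.02 m and z of weight_a in the frame of pad_right between 0.015 and 0.03 m)) and angle between pad_left's own z axis and vertical below 0.087 rad); the robot touches nothing.
It also fails if it takes over 54 s, if anything falls off the work surface, if the arm or the gripper's body presses on something with over 40 N, if the wrist force passes 120 N, or if a joint passes its speed limit or range.

### The arm

A 7-joint arm with a two-finger parallel gripper is mounted at the origin on a cart in front of the work surface, level with it; the furniture and walls round the work are solid. World frame = base frame: x ahead of the robot, y to its left, z up, the work surface at z = 0. Lengths are in m, angles in rad, forces in N, time in s.
With the tool pointing down it reaches from about 0.4 to 0.85 m from the base axis. Payload 4.5 kg.
Tool frame: the origin (TCP) lies on the centre line of the jaws, within the pads' length; the fingertips stand arm.nose_length ahead of it and the grasp point (between the pads) lies 8 mm behind it (arm.nose_length is the distance from the TCP to the fingertips, in m); z points along the fingers, y is the line along which they close (so a half turn about z gives the same grasp; the last joint's range is limited). The gripper opens to 88 mm and grips with 3 to 60 N. Pads are 18 mm wide; open, the fingers measure 123 mm over their backs; the gripper's body (75 mm by 187 mm) begins 45 mm behind the grasp point.
Start: joints at [-1.161, 0.689, -0.195, 1.565, 0.157, 0.902, -0.215], TCP at [0.229, 0.581, 0.25] pointing down, gripper open.
Joint ranges: [-3.01, 3.01], [-0.46, 2.08], [-1.47, 1.51], [0.13, 2.56], [-1, 4.14], [0.04, 2.09], [-2.66, 2.66]. Speed limits (rad/s): [2.57, 2.57, 3.14, 3.14, 3.14, 3.14, 3.14].

### API

Orientations are given as a unit quaternion [w, x, y, z].
In Python, from cell import arm gives the robot as it stands. The module is installed in compiled form; this text tells all that it offers.
- The arm moves only by the tool drive_tool, never from a script. Its argument "moves" is a list of rows, each a list of 3 entries, a list of its own where there are three numbers: the closure in counts, from 0 (fully open) to 255 (shut), then the shift along the tool's x, y, z in mm, then the turn, a rotation vector about the tool's x, y, z in rad. In form: [[jaw, [x, y, z], [ax, ay, az]], ...]. A call has 1 to 12 rows; each row is the pose to reach, as a shift and turn from the pose commanded when the call began, along the tool's axes at that moment; what a row does not reach only later rows make up. A row lasts 1/8 s, in which the tool goes at most 62.5 mm and 10.7 degrees, less where a joint would pass 70% of its speed; a pose out of reach is approached as far as the arm can. A call with a gripper value outside its range is refused whole. The fingers move at their own pace and stop on an object; "squeeze" is the grip in N (left out, the last holds). Time passes only in rows, so rows that repeat a pose let the fingers close. It gives the time, the measured TCP pose, the force and the opening at its end, in the units of the state.
- arm.get_state(): the state, without advancing time (a new reading comes with each control period).
- arm.camera(name): name is "scene" or "top" or "wrist"; returns a dict with "frame" (400x640x3 uint8, red, green, blue), "intrinsics" (3x3 intrinsics, pixels), "R" (3x3) and "t" (3): a world point X has camera coordinates R X + t. Camera axes: x right, y down, z forward; pixel columns grow to the right and rows downward; lengths in m; the calibration is good to about 2 mm. A picture is of the moment at which its call begins. There is no depth.
- arm.job_done(): hands the job in, once; it reports no verdict.
The state is a dict: "clock": time; "qpos": joint angles; "qvel": joint speeds; "joint_efforts": joint torques, N m; "position": TCP position; "ee_rot": TCP orientation; "ft_force": force on the tool from outside, world axes, zero at the start; "moment": the same for the moment, N m; "width": opening from 0.0 (shut) to 1.0 (fully open).
Only numpy, scipy, OpenCV 4.12 (cv2) and the standard library are available. Lean on these libraries where they do the work, as an engineer would, in place of code of your own. Each camera call takes 0.05 s, during which the arm holds its last target. There are 200 camera calls.

## Working session

There is one attempt and no reset: what is moved stays moved. The work goes in short steps, Python scripts to look and compute and a tool call to move; the robot and the scene stay as the last step left them, time stands still between calls to the robot, and variables do not carry over. Pictures are saved under pics/ and viewed, on a budget of 10 in all, crops included, one or two more only if the job needs it, and the job is handed in when it is done.

Besides the shell and the picture viewer there is one more tool, called after "Request:" as a command line: name --argument value ..., lists and objects as JSON in quotes. drive_tool: Moves the arm, as the interface text tells. Its arguments: {"type":"object","properties":{"moves":{"type":"array","items":{"type":"array"}},"squeeze":{"type":"number"}},"required":["moves"]}

```bash
mkdir -p pics && cat > h.py <<'E'
import numpy as np, cv2
from cell import arm
def snap(n, f):
    c=arm.camera(n); cv2.imwrite(f"pics/{f}.png", c["frame"][:,:,::-1]); np.savez(f"pics/{f}.npz",**c); return c
def load(f): return dict(np.load(f"pics/{f}.npz"))
def ray(c,u,v,z):
    d=c["R"].T@np.linalg.inv(c["intrinsics"])@np.array([u,v,1.]); o=-c["R"].T@c["t"]
    return o+d*(z-o[2])/d[2]
def proj(c,X):
    p=c["intrinsics"]@(c["R"]@np.array(X)+c["t"]); return p[:2]/p[2]
E
python3 - <<'E'
from h import *
for n in("scene","top"):
    c=snap(n,n+"0"); print(n,c["intrinsics"].round(1).tolist(),(-c["R"].T@c["t"]).round(3),c["R"].round(2).tolist())
print(arm.get_state(), arm.nose_length)
E
```

```text
scene [[388.0, 0.0, 322.0], [0.0, 388.0, 202.9], [0.0, 0.0, 1.0]] [0.026 0.448 0.522] [[-0.68, -0.73, -0.02], [-0.38, 0.38, -0.84], [0.63, -0.57, -0.54]]
top [[409.0, 0.0, 326.0], [0.0, 409.0, 200.7], [0.0, 0.0, 1.0]] [ 0.335 -0.025  0.984] [[-0.0, -1.0, -0.01], [-0.98, 0.0, -0.2], [0.2, 0.01, -0.98]]
{'clock': 0.1, 'qpos': array([-1.16119722,  0.6899006 , -0.19451537,  1.56620313,  0.15735315,
        0.90251775, -0.21509387]), 'qvel': array([-0.00134311, -0.00256159, -0.00211583, -0.00268018, -0.00015123,
       -0.00031142, -0.00237266]), 'joint_efforts': array([-3.20514962e-03, -5.28498459e+01, -1.27127722e+00, -1.53834540e+01,
       -5.24759910e-02,  2.00581104e-03,  4.83889323e-05]), 'position': array([0.22924274, 0.58086528, 0.24899965]), 'ee_rot': array([-7.10348688e-05,  1.86743093e-01,  9.82408444e-01, -8.13497595e-04]), 'ft_force': array([-0.55011102, -0.55108328,  0.09113395]), 'moment': array([ 0.03617352,  0.0287669 , -0.02879471]), 'width': 0.9982190523391157} 0.011
```

View pics/top0.png

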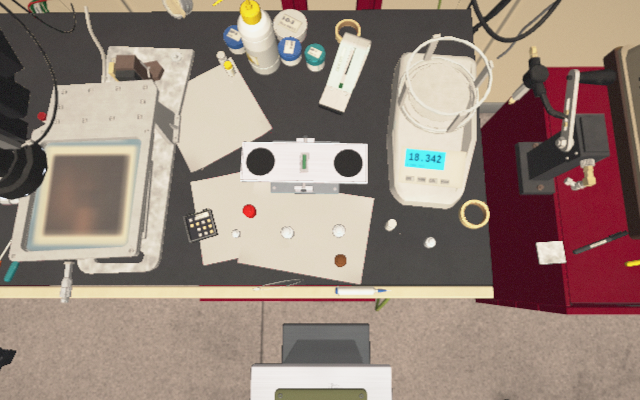

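View pics/scene0.png

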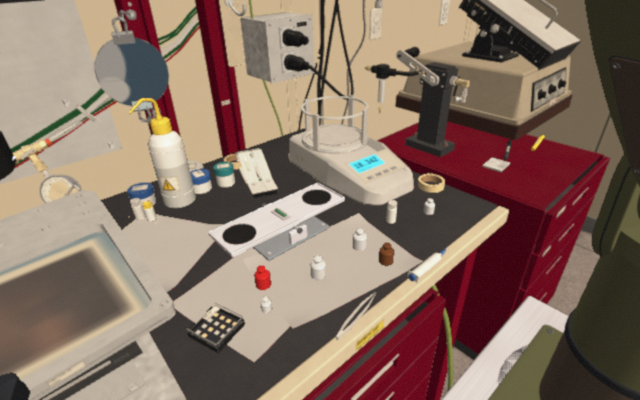

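Top view candidates: (236,234) is the smallest weight, (287,232) and (339,231) are the probable large pair, and (391,225) is the vial. (430,242) is a medium weight, (250,211) the red look-alike and (340,260) the brown one. The tray pads are at (260,162) and (348,163). Next I'll measure these and check one crop.

```bash
python3 - <<'E'
from h import *
c=load("top0"); s=load("scene0"); f=c["frame"].astype(int)
hsv=cv2.cvtColor(c["frame"],cv2.COLOR_RGB2HSV)
# pads: dark inside the bright tray
m=(f.max(2)<45).astype(np.uint8)
n,l,st,ce=cv2.connectedComponentsWithStats(m)
for i in range(1,n):
    if 350<st[i,4]<900 and 230<ce[i,0]<380 and 140<ce[i,1]<185: print("pad",ce[i].round(1),st[i],ray(c,*ce[i],.046).round(4))
for p in[(236,234),(287,232),(339,231),(430,242),(391,225)]:
    x,y=p; w=f[y-14:y+15,x-14:x+15]; g=w.min(2)
    X=ray(c,x,y,.04);print(p,X.round(3),proj(s,X).round(0))
im=s["frame"][215:325,240:460,::-1]
im2=c["frame"][195:275,220:440,::-1]
cv2.imwrite("pics/crop1.png",np.vstack([cv2.resize(im,(770,330),interpolation=2)[:, :770],cv2.resize(im2,(770,270),interpolation=2)]))
E
```

```text
(236, 234) [0.445 0.196 0.04 ] [270. 292.]
(287, 232) [0.449 0.077 0.04 ] [319. 259.]
(339, 231) [ 0.451 -0.044  0.04 ] [361. 232.]
(430, 242) [ 0.425 -0.253  0.04 ] [430. 199.]
(391, 225) [ 0.465 -0.164  0.04 ] [393. 207.]
```

View pics/crop1.png

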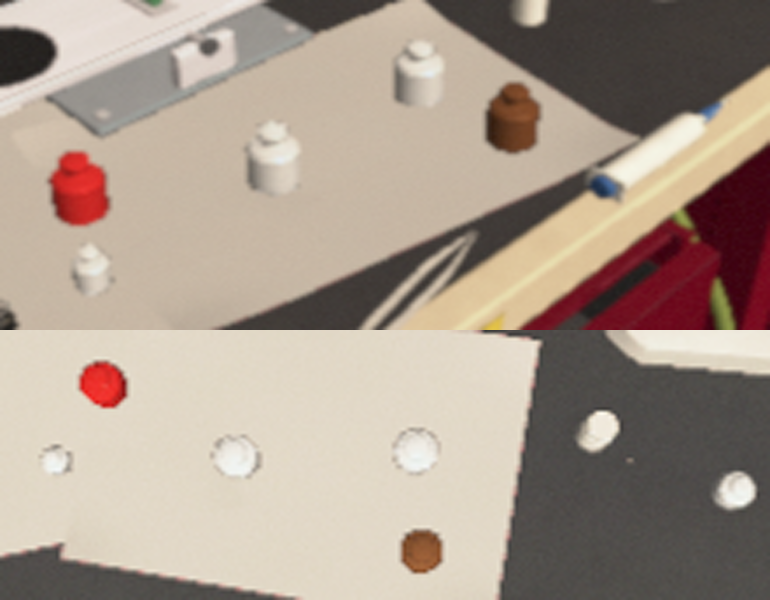

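The crop confirms it. The two white large weights (top pixels about (288,232) and (339,231)) match each other and are about 13 px across, which fits 30 mm. The white one at left is the smallest, at right are the medium weight and the vial, and the red and brown ones are decoys. Next I'll refine the positions and the pads.

```bash
cat >> h.py <<'E'
from scipy.spatial.transform import Rotation as Ro
def comp(m,p,r):
    "largest blob of mask m within r px of p -> centroid, stats"
    k=np.zeros_like(m); x,y=map(int,p); k[y-r:y+r+1,x-r:x+r+1]=m[y-r:y+r+1,x-r:x+r+1]
    n,l,st,ce=cv2.connectedComponentsWithStats(k); i=1+np.argmax(st[1:,4]); return ce[i],st[i]
def pose():
    s=arm.get_state(); w,x,y,z=s["ee_rot"]; return s,s["position"],Ro.from_quat([x,y,z,w])
def togo(X,rot):
    "shift mm & turn (tool axes) from present pose"
    s,p,R=pose(); return (R.inv().apply(np.array(X)-p)*1000).round(1),(R.inv()*rot).as_rotvec().round(3)
def down(yaw):
    "tool down, y (closing) axis at yaw from world y"
    return Ro.from_euler('z',yaw)*Ro.from_matrix([[-1,0,0],[0,1,0],[0,0,-1]])
E
python3 - <<'E'
from h import *
c=load("top0"); f=c["frame"].astype(int); g=f.max(2)
print(g[162,250:272],g[150:176,260])
P=[]
for p in[(260,162),(348,163)]:
    ce,st=comp((g<90).astype(np.uint8),p,18); P.append(ray(c,*ce,.046)); print("pad",ce.round(1),st,P[-1].round(4))
d=P[0]-P[1]; print("sep",np.linalg.norm(d),"yaw",np.degrees(np.arctan2(-d[0],d[1])))
sat=f.max(2)-f.min(2)
bg=np.median(sat[238:250,300:330]); print("bg sat",bg, sat[232,278:297])
for p in[(287,232),(339,231)]:
    ce,st=comp((sat<bg*.6).astype(np.uint8),p,12); print("w",ce.round(1),st,ray(c,*ce,.025).round(4))
    X=ray(c,*ce,.025); print(togo([X[0],X[1],.12],down(0)))
E
```

```text
[57 57 52 53 55 56 55 55 56 54 53 53 52 54 58 51 53 53 52 55 52 55] [ 55  55  54  53  52  52  57  56  50  56  52  57  53  54  56  54  55  56
  55  55  53  51  55  55  55 148]
pad [260.  161.3] [247 149  27  26 573] [0.6185 0.1439 0.046 ]
pad [347.8 162.8] [334 150  28  27 584] [ 0.6136 -0.0658  0.046 ]
sep 0.20973086483793454 yaw -1.3243095567985956
bg sat 26.0 [27 29 25 21 15 13 11  8  5  4  6 10 13 10 13 17 27 27 28]
w [287.2 232.7] [282 227  11  12  92] [0.4496 0.0782 0.025 ]
(array([-389.4, -386.6,  129.7]), array([-0.002, -0.   , -0.376]))
w [338.6 231.3] [333 226  12  11  95] [ 0.4524 -0.043   0.025 ]
(array([-436.5, -498.3,  129.9]), array([-0.002, -0.   , -0.376]))
```

Request:
drive_tool --moves '[[96, [-389, -387, 0], [0, 0, -0.376]], [96, [-389, -387, 0], [0, 0, -0.376]], [96, [-389, -387, 0], [0, 0, -0.376]], [96, [-389, -387, 0], [0, 0, -0.376]], [96, [-389, -387, 0], [0, 0, -0.376]], [96, [-389, -387, 0], [0, 0, -0.376]], [96, [-389, -387, 0], [0, 0, -0.376]], [96, [-389, -387, 0], [0, 0, -0.376]], [96, [-389, -387, 0], [0, 0, -0.376]], [96, [-389, -387, 60], [0, 0, -0.376]], [96, [-389, -387, 110], [0, 0, -0.376]], [96, [-389, -387, 130], [0, 0, -0.376]]]' --squeeze 20

```text
clock: 1.6
position: [0.4478, 0.078, 0.1173]
ee_rot: [-0.002, -0.0, 1.0, -0.001]
ft_force: [-1.2, 0.3, 0.3]
width: 0.623
```

```bash
python3 - <<'E'
from h import *
c=snap("wrist","w1"); s,p,R=pose(); print(s["clock"],p,R.as_matrix().round(3).tolist(),s["width"])
for X in([.4496,.0782,.028],[.4496,.0782,.045]): print(proj(c,X), c["t"])
E
```

```text
1.65 [0.44734894 0.07828121 0.11618975] [[-1.0, -0.001, -0.006], [-0.001, 1.0, -0.001], [0.006, -0.001, -1.0]] 0.6209754191814099
[319.35096473 208.96375475] [-0.07773433 -0.42772669  0.12604031]
[319.37503488 218.16424244] [-0.07773433 -0.42772669  0.12604031]
```

View pics/w1.png

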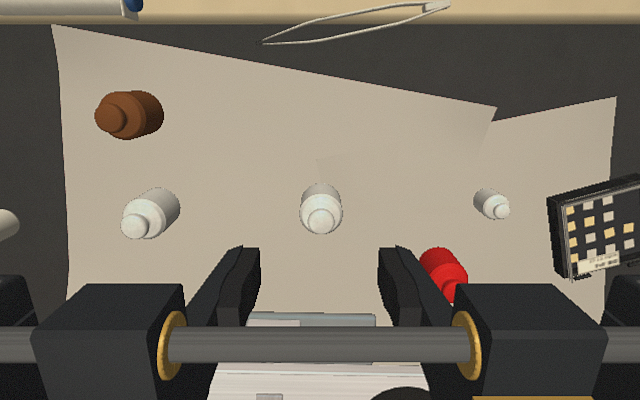

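The wrist view shows the target knob at (321,221), within about 1 mm of the prediction. The second large weight's knob is at (139,222). The jaws straddle the target and the red one is clear.

```bash
python3 - <<'E'
from h import *
c=load("w1")
for q in[(321,221),(139,222)]: print(ray(c,*q,.045).round(4))
X=ray(c,321,221,.045); print(togo([X[0],X[1],.017],down(0)))
E
```

```text
[0.4515 0.0792 0.045 ]
[ 0.4523 -0.037   0.045 ]
(array([-4.8,  1.1, 99.2]), array([-0.001, -0.006,  0.001]))
```

Request:
drive_tool --moves '[[96, [-4, 1, 40], [0, -0.006, 0]], [96, [-4, 1, 80], [0, -0.006, 0]], [96, [-4, 1, 98], [0, -0.006, 0]], [96, [-4, 1, 98], [0, -0.006, 0]], [200, [-4, 1, 98], [0, -0.006, 0]], [200, [-4, 1, 98], [0, -0.006, 0]], [200, [-4, 1, 98], [0, -0.006, 0]], [200, [-4, 1, 98], [0, -0.006, 0]]]' --squeeze 20

```text
clock: 2.65
position: [0.4538, 0.0797, 0.022]
ee_rot: [0.004, 0.0, 1.0, 0.0]
ft_force: [0.4, -1.4, 1.5]
width: 0.334
```

Grasped: the opening is 29.4 mm, which fits the 30 mm body. Now I'll lift and carry it to the left pad.

Request:
drive_tool --moves '[[200, [0, 0, -50], [0, 0, 0]], [200, [0, 0, -100], [0, 0, 0]], [200, [-50, 20, -105], [0, 0, 0]], [200, [-110, 42, -105], [0, 0, 0]], [200, [-165, 64, -105], [0, 0, 0]], [200, [-165, 64, -90], [0, 0, 0]], [200, [-165, 64, -80], [0, 0, 0]], [200, [-165, 64, -80], [0, 0, 0]], [200, [-165, 64, -80], [0, 0, 0]]]' --squeeze 30

```text
clock: 3.78
position: [0.6168, 0.1433, 0.1029]
ee_rot: [0.003, -0.0, 1.0, -0.0]
ft_force: [-0.1, 0.0, -3.2]
width: 0.332
```

```bash
python3 - <<'E'
from h import *
c=snap("wrist","w2"); s,p,R=pose(); print(s["clock"],p,R.as_matrix().round(3).tolist(),s["width"])
print(proj(c,p),proj(c,p+[0,0,.023]))
for X in([.6185,.1439,.046],): print(proj(c,X))
E
```

```text
3.825 [0.61722299 0.1434792  0.10314344] [[-1.0, -0.001, 0.006], [-0.001, 1.0, -0.0], [-0.006, -0.0, -1.0]] 0.33212740050709744
[319.54700771 276.3106492 ] [319.6655322  308.99965253]
[320.0656309  226.73656744]
```

View pics/w2.png

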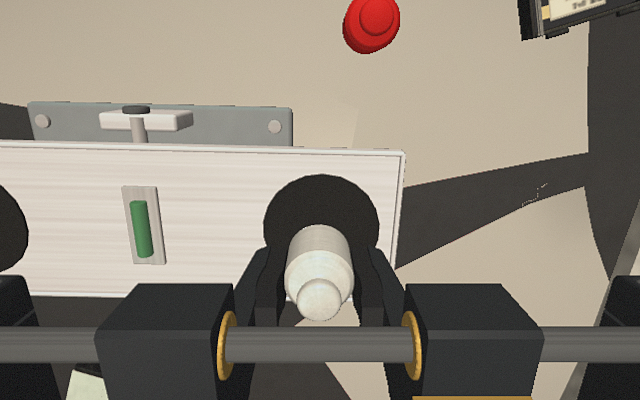

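The knob is held at (320,299), upright between the pads. The pad centre is near (321,226), as predicted.

```bash
python3 - <<'E'
from h import *
c=load("w2"); print(ray(c,320,299,.126).round(4), ray(c,320,304,.126).round(4))
E
```

```text
[0.6129 0.1436 0.126 ] [0.6151 0.1436 0.126 ]
```

Request:
drive_tool --moves '[[200, [-4, 0, 20], [0, 0, 0]], [200, [-4, 0, 32], [0, 0, 0]], [200, [-4, 1, 37], [0.03, 0, 0]], [200, [-4, 2, 42], [0.07, 0, 0]], [200, [-4, 3, 46], [0.11, 0, 0]], [200, [-4, 3, 46], [0.11, 0, 0]], [200, [-4, 3, 46], [0.11, 0, 0]]]'

```text
clock: 4.7
position: [0.6221, 0.1474, 0.057]
ee_rot: [0.003, -0.0, 0.999, -0.055]
ft_force: [-0.9, 1.1, -1.0]
width: 0.333
```

```bash
python3 - <<'E'
from h import *
c=snap("wrist","w3"); s,p,R=pose(); print(s["clock"],p,R.as_matrix().round(3).tolist(),s["ft_force"])
s=snap("scene","s3")
x,y=proj(s,[.618,.14,.04]).astype(int); print(x,y)
im=s["frame"][170:280,180:400,::-1]
cv2.imwrite("pics/c3.png",np.hstack([cv2.resize(im,(500,250),interpolation=2),cv2.resize(c["frame"][150:400,170:470,::-1],(300,250))]))
E
```

```text
4.75 [0.62219967 0.14691201 0.05699786] [[-1.0, 0.001, 0.007], [-0.0, 0.994, -0.109], [-0.007, -0.109, -0.994]] [ 0.17589433  1.10005208 -0.84903267]
241 234
```

View pics/c3.png

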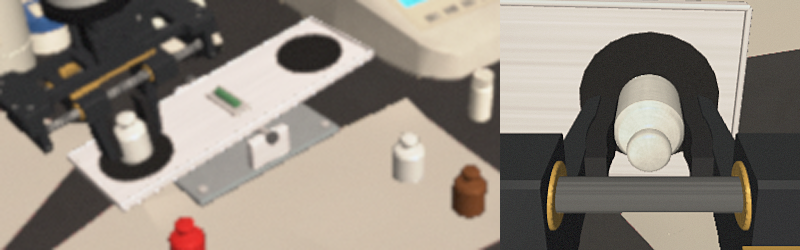

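The weight stands on the left pad, seen in both views, and the tray has tipped with it. I'll lower about 2 mm more, release and withdraw along the tool axis.

Request:
drive_tool --moves '[[200, [0, 0, 2], [0.01, 0, 0]], [200, [0, 0, 2], [0.01, 0, 0]], [140, [0, 0, 2], [0.01, 0, 0]], [110, [0, 0, 2], [0.01, 0, 0]], [110, [0, 0, 2], [0.01, 0, 0]], [110, [0, 0, -15], [0.01, 0, 0]], [110, [0, 0, -45], [0.01, 0, 0]], [110, [0, 0, -85], [0, 0, 0]]]'

```text
clock: 5.8
position: [0.621, 0.1564, 0.1426]
ee_rot: [0.003, -0.0, 0.998, -0.055]
ft_force: [-0.8, 0.4, -0.2]
width: 0.566
```

```bash
python3 - <<'E'
from h import *
s,p,R=pose(); print(s["clock"],p,s["width"],s["ft_force"]); print(togo([.4505,-.042,.15],down(0)))
E
```

```text
5.8 [0.62102293 0.15642375 0.14255767] 0.5656506702313211 [-0.80762048  0.44162834 -0.21182246]
(array([ 170.7, -198. ,   13.4]), array([-0.11 ,  0.005,  0.001]))
```

Request:
drive_tool --moves '[[96, [0, 0, -10], [0, 0, 0]], [96, [55, -55, -10], [-0.11, 0.005, 0]], [96, [100, -100, -10], [-0.11, 0.005, 0]], [96, [140, -150, 10], [-0.11, 0.005, 0]], [96, [170, -194, 25], [-0.11, 0.005, 0]], [96, [170, -194, 44], [-0.11, 0.005, 0]], [96, [170, -194, 44], [-0.11, 0.005, 0]], [96, [170, -194, 44], [-0.11, 0.005, 0]]]'

```text
clock: 6.8
position: [0.4529, -0.0403, 0.1182]
ee_rot: [0.001, -0.001, 1.0, 0.001]
ft_force: [-0.3, 0.8, 0.1]
width: 0.623
```

```bash
python3 - <<'E'
from h import *
c=snap("wrist","w4"); t=snap("top","t4"); s,p,R=pose(); print(s["clock"],p,R.as_matrix().round(3).tolist(),s["width"])
print(proj(c,[.4524,-.041,.045]))
cv2.imwrite("pics/c4.png",np.hstack([cv2.resize(c["frame"][:,:,::-1],(400,250)),cv2.resize(t["frame"][120:220,220:380,::-1],(400,250),interpolation=2)]))
f=c["frame"].astype(int); g=f.min(2)
ce,st=comp((g>205).astype(np.uint8),proj(c,[.4524,-.041,.045]),35); print(ce,st,ray(c,*ce,.045))
E
```

```text
6.9 [ 0.45301241 -0.0401064   0.11837213] [[-1.0, -0.002, 0.003], [-0.002, 1.0, 0.001], [-0.003, 0.001, -1.0]] 0.6243498946599094
[317.6649706  213.52611448]
[314.18256579 201.88651316] [297 190  37  34 608] [ 0.44455622 -0.04319322  0.045     ]
```

View pics/c4.png

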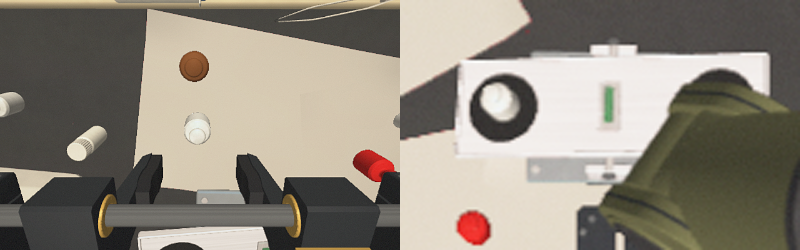

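The wrist view shows the weight B knob at full-frame (315,213), about 2 mm toward −y of the jaw centre. The top view shows weight A standing near the centre of the left pad.

Request:
drive_tool --moves '[[96, [1, -2, 40], [0, 0, 0]], [96, [1, -2, 80], [0, 0, 0]], [96, [1, -2, 100], [0, 0, 0]], [96, [1, -2, 100], [0, 0, 0]], [96, [1, -2, 100], [0, 0, 0]], [200, [1, -2, 100], [0, 0, 0]], [200, [1, -2, 100], [0, 0, 0]], [200, [1, -2, 100], [0, 0, 0]], [200, [1, -2, 100], [0, 0, 0]]]' --squeeze 30

```text
clock: 8.02
position: [0.4511, -0.0435, 0.0182]
ee_rot: [0.001, 0.0, 1.0, 0.0]
ft_force: [0.3, 0.6, 6.1]
width: 0.329
```

Request:
drive_tool --moves '[[200, [0, 0, -50], [0, 0, 0]], [200, [0, 0, -100], [0, 0, 0]], [200, [-50, -8, -110], [0, 0, 0]], [200, [-110, -16, -110], [0, 0, 0]], [200, [-162, -22, -110], [0, 0, 0]], [200, [-162, -22, -92], [0, 0, 0]], [200, [-162, -22, -92], [0, 0, 0]], [200, [-162, -22, -92], [0, 0, 0]]]'

```text
clock: 9.02
position: [0.6109, -0.0654, 0.1095]
ee_rot: [-0.001, -0.001, 1.0, -0.0]
ft_force: [0.1, -0.5, -2.1]
width: 0.33
```

```bash
python3 - <<'E'
from h import *
c=snap("wrist","w5"); s,p,R=pose(); print(s["clock"],p,R.as_matrix().round(3).tolist(),s["width"],s["ft_force"])
print("knob pred",proj(c,p+[0,0,.027]),"pad pred",proj(c,[.6136,-.0658,.059]))
for v in(290,300,310,320,330):print(v,ray(c,320,v,p[2]+.027).round(4))
sc=snap("scene","s5")
cv2.imwrite("pics/c5.png",np.hstack([cv2.resize(c["frame"][130:380,120:520,::-1],(400,250)),cv2.resize(sc["frame"][165:265,200:360,::-1],(400,250),interpolation=2)]))
E
```

```text
9.075 [ 0.6114816 -0.0653624  0.1100169] [[-1.0, -0.001, -0.0], [-0.001, 1.0, -0.0], [0.0, -0.0, -1.0]] 0.3290068438978229 [ 0.20243049  0.28924204 -1.73833276]
knob pred [319.46329407 316.06078391] pad pred [318.43128695 233.24103912]
290 [ 0.6005 -0.0652  0.137 ]
300 [ 0.6046 -0.0652  0.137 ]
310 [ 0.6089 -0.0652  0.137 ]
320 [ 0.6132 -0.0652  0.137 ]
330 [ 0.6176 -0.0652  0.137 ]
```

View pics/c5.png

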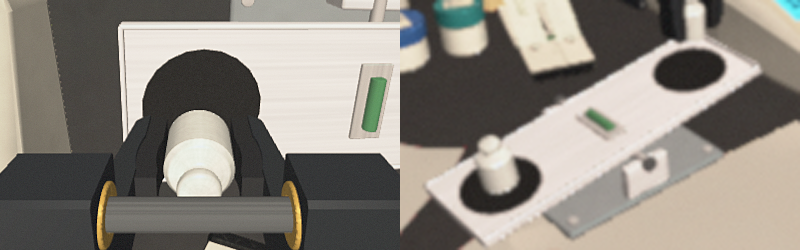

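The held weight's axis agrees with the tool axis, with the knob near (319,315). The right pad is raised and centred near (321,233). I'll lower tilted to match the tray, then rotate level while pressing down.

Request:
drive_tool --moves '[[200, [-2, 2, 15], [0.12, 0, 0]], [200, [-2, 2, 27], [0.12, 0, 0]], [200, [-2, 2, 33], [0.11, 0, 0]], [200, [-2, 1, 38], [0.07, 0, 0]], [200, [-2, 1, 42], [0.035, 0, 0]], [200, [-2, 0, 46], [0, 0, 0]], [200, [-2, 0, 46], [0, 0, 0]], [200, [-2, 0, 46], [0, 0, 0]]]'

```text
clock: 10.12
position: [0.6149, -0.066, 0.0641]
ee_rot: [0.001, 0.0, 1.0, -0.0]
ft_force: [-0.1, -1.5, 0.1]
width: 0.33
```

```bash
python3 - <<'E'
from h import *
c=snap("wrist","w6"); s,p,R=pose(); print(s["clock"],p,s["width"],s["ft_force"])
sc=snap("scene","s6")
cv2.imwrite("pics/c6.png",np.hstack([cv2.resize(c["frame"][130:380,120:520,::-1],(400,250)),cv2.resize(sc["frame"][165:265,200:360,::-1],(400,250),interpolation=2)]))
E
```

```text
10.175 [ 0.61493837 -0.06556387  0.06420377] 0.330810741036778 [-0.70472876 -1.58883532  0.0215347 ]
```

View pics/c6.png

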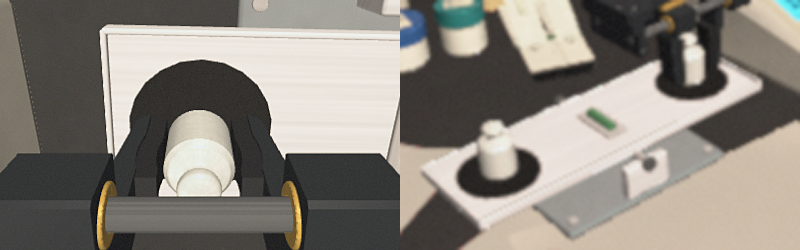

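The right weight stands on its pad with the tray level. The bottom is at z≈0.046, the tool reads about 0 N, and weight A is still upright. Now I'll release and withdraw.

Request:
drive_tool --moves '[[140, [0, 0, 0], [0, 0, 0]], [110, [0, 0, 0], [0, 0, 0]], [110, [0, 0, 0], [0, 0, 0]], [110, [0, 0, -10], [0, 0, 0]], [110, [0, 0, -40], [0, 0, 0]], [110, [0, 0, -90], [0, 0, 0]], [110, [60, -40, -130], [0, 0, 0]], [110, [110, -90, -150], [0, 0, 0]], [110, [160, -130, -150], [0, 0, 0]], [110, [200, -180, -150], [0, 0, 0]], [110, [200, -180, -150], [0, 0, 0]], [110, [200, -180, -150], [0, 0, 0]]]'

```text
clock: 11.72
position: [0.4125, -0.248, 0.2141]
ee_rot: [-0.0, 0.003, 1.0, -0.001]
ft_force: [0.5, 0.2, -0.1]
width: 0.568
```

```bash
python3 - <<'E'
from h import *
c=snap("top","t7"); sc=snap("scene","s7")
s=arm.get_state(); print(s["clock"],s["position"])
for X in([.6185,.1439],[.6136,-.0658]): print("knob pred",proj(c,X+[.091]).round(1),proj(sc,X+[.091]).round(1))
cv2.imwrite("pics/c7.png",np.hstack([cv2.resize(c["frame"][120:220,220:380,::-1],(400,250),interpolation=2),cv2.resize(sc["frame"][165:265,200:360,::-1],(400,250),interpolation=2)]))
E
```

```text
11.825 [ 0.41544523 -0.2451471   0.2143494 ]
knob pred [256.6 155.6] [236.3 215. ]
knob pred [348.6 157.1] [315.9 179.7]
```

View pics/c7.png

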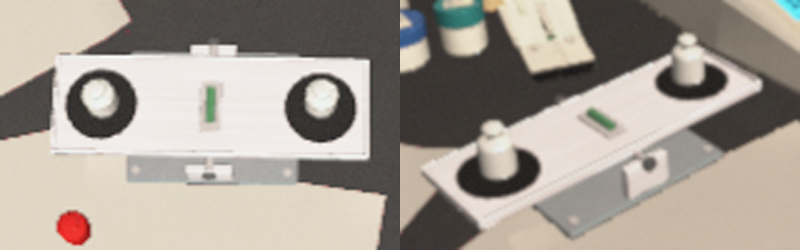

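Both knobs lie within about 2 px (under 5 mm) of where weights centred on the pads would project, in both views. The tray looks level and the arm is clear.

```bash
python3 -c "
from cell import arm
print(arm.job_done())"
```

```text
the job is handed in; nothing more can be done
None
```

The two large steel weights now stand upright, one on each rubber pad, and the tray is level. I handed the job in at about 12 s on the robot's clock, against the 54 s limit.

- **Choice of weights:** the gripper opening read about 29 mm on each, which fits the 30 mm body. I left the red, brown, smaller and vial items alone.
- **Placing:** I set the first weight on the left pad and let the tray tip with it. The second went on the raised right pad, which I then eased down to level before letting go.
- **Last checks, after release:** in the top and scene views both knobs were within about 2 px of where a centred weight would appear. That is roughly 4–5 mm off-centre at most, against the 20 mm allowed. The tray and both weights looked level and upright, but I judged that by eye. The arm was clear of everything.
- **Small disagreements:** the arm settled up to about 5 mm off the commanded position, so I gripped the first weight about 3 mm off-centre along x and about 5 mm higher than planned. I corrected for that before placing it. No check failed.

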